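# Put the swapped lids back on their own boxes

## Task

The lids of the three walnut boxes are on the wrong boxes. Park one lid on the empty cork pad, then move the lids until every box wears the lid of its own shape, centred, lying flat on the rim and turned to line up with the box. Do not shift the boxes, and do not knock over the glue bottle or the screw jar.

Things in the scene. Friction and masses are not known exactly. Their poses are not given: they have to be found in the camera images.
- lid_round: Round light-wood lid, 88 mm in diameter, about 0.1 kg, plate 8 mm thick. On its middle a round knob, 24 mm in diameter, 34 mm tall (top 42 mm above the origin); under its middle a round plug, 40 mm in diameter, 5 mm deep, that drops into any box's hollow. Origin: centre of the plate's underside (not the plug's foot); z up through the knob.
- lid_square: Square light-wood lid, 86 x 86 mm, about 0.11 kg, plate 8 mm thick. On its middle a round knob, 24 mm in diameter, 34 mm tall (top 42 mm above the origin); under its middle a round plug, 40 mm in diameter, 5 mm deep, that drops into any box's hollow. Origin: centre of the plate's underside (not the plug's foot); z up through the knob; x and y along its sides.
- lid_oblong: Oblong light-wood lid, 116 mm (x) by 80 mm (y), about 0.12 kg, plate 8 mm thick. On its middle a round knob, 24 mm in diameter, 34 mm tall (top 42 mm above the origin); under its middle a round plug, 40 mm in diameter, 5 mm deep, that drops into any box's hollow. Origin: centre of the plate's underside (not the plug's foot); z up through the knob; x along the long side.
- box_round: Round dark-walnut box, 130 mm in diameter, with a round hollow 64 mm wide, 50 mm tall, loose on the bench, with thick walls and a flat top rim. A lid is seated when its plate lies on the rim, its origin 50 mm above the box's. At the start another box's lid lies on it. Origin: centre of the underside; z up.
- box_square: Square dark-walnut box, 124 x 124 mm, with a square hollow 64 mm wide, 50 mm tall, loose on the bench, with thick walls and a flat top rim. A lid is seated when its plate lies on the rim, its origin 50 mm above the box's. At the start another box's lid lies on it. Origin: centre of the underside; z up, x and y along its sides.
- box_oblong: Oblong dark-walnut box, 160 mm (x) by 104 mm (y), with a hollow 84 x 60 mm, 50 mm tall, loose on the bench, with thick walls and a flat top rim. A lid is seated when its plate lies on the rim, its origin 50 mm above the box's. At the start another box's lid lies on it. Origin: centre of the underside; z up, x along the long side.
- cork_pad: Round cork pad, 140 mm in diameter and 10 mm thick, fixed flat on the bench, empty: the parking place for one lid, which there stands on its plug (lid origin 15 mm above the pad's origin). Origin: centre of the underside.
- glue_bottle: White glue bottle with an orange cap, 48 mm in diameter, 110 mm tall, standing upright near the boxes; not to be knocked over. Origin: centre of the underside.
- screw_jar: Glass jar with a steel cap, 60 mm in diameter, 70 mm tall, standing upright near the boxes; not to be knocked over. Origin: centre of the underside.
Mind the look-alikes: they are no part of the job. Several things have the shape of the cork_pad; the one meant has the colours described above.

How it is judged:
On the way:
1. one of the lids is set down and released on the cork pad (((horizontal distance between lid_round and cork_pad below 0.05 m and z of lid_round in the frame of cork_pad below 0.022 m and angle between lid_round's own z axis and vertical below 0.12 rad and contact force between lid_round and the fingers below 0.05 N and linear speed of lid_round below 0.03 m/s) or (horizontal distance between lid_square and cork_pad below 0.05 m and z of lid_square in the frame of cork_pad below 0.022 m and angle between lid_square's own z axis and vertical below 0.12 rad and contact force between lid_square and the fingers below 0.05 N and linear speed of lid_square below 0.03 m/s) or (horizontal distance between lid_oblong and cork_pad below 0.05 m and z of lid_oblong in the frame of cork_pad below 0.022 m and angle between lid_oblong's own z axis and vertical below 0.12 rad and contact force between lid_oblong and the fingers below 0.05 N and linear speed of lid_oblong below 0.03 m/s))), for 0.2 s.
At the end, for the whole second after the job is handed in: Each lid is on the box of its own shape, released and at rest: its centre within 12 mm of the box's centre, its plate flat on the rim (within about 3.5 mm in height and 0.06 rad of tilt), the square and oblong lids turned within 0.22 rad of their boxes' sides (horizontal distance between lid_round and box_round below 0.012 m and z of lid_round in the frame of box_round between 0.047 and 0.0535 m and angle between each of lid_round, lid_square, lid_oblong's own z axis and vertical below 0.06 rad and linear speed of each of lid_round, lid_square, lid_oblong below 0.02 m/s and angular speed of each of lid_round, lid_square, lid_oblong below 0.2 rad/s and contact force between each of lid_round, lid_square, lid_oblong and the fingers below 0.05 N and horizontal distance between lid_square and box_square below 0.012 m and z of lid_square in the frame of box_square between 0.047 and 0.0535 m and (angle between the x axis of lid_square and the x axis of box_square, either way round below 0.22 rad or angle between the x axis of lid_square and the y axis of box_square, either way round below 0.22 rad) and horizontal distance between lid_oblong and box_oblong below 0.012 m and z of lid_oblong in the frame of box_oblong between 0.047 and 0.0535 m and angle between the x axis of lid_oblong and the x axis of box_oblong, either way round below 0.22 rad); the robot touches nothing.
It fails at once if the round box is shifted by more than 30 mm (distance of box_round from where it was at the start of the episode above 0.03 m).
It fails at once if the square box is shifted by more than 30 mm (distance of box_square from where it was at the start of the episode above 0.03 m).
It fails at once if the oblong box is shifted by more than 30 mm (distance of box_oblong from where it was at the start of the episode above 0.03 m).
It fails at once if the glue bottle is knocked over (angle between glue_bottle's own z axis and vertical above 0.6 rad).
It fails at once if the screw jar is knocked over (angle between screw_jar's own z axis and vertical above 0.6 rad).
It also fails if it takes over 99 s, if anything falls off the work surface, if the arm or the gripper's body presses on something with over 40 N, if the wrist force passes 120 N, or if a joint passes its speed limit or range.

## Robot

A 6-joint arm with a two-finger parallel gripper is mounted at the origin on the work surface. World frame = base frame: x ahead of the robot, y to its left, z up, the work surface at z = 0. Lengths are in m, angles in rad, forces in N, time in s.
With the tool pointing down it reaches from about 0.275 to 0.775 m from the base axis. Payload 14.6 kg.
Tool frame: the origin (TCP) lies at the very end of the fingers, on their centre line; the grasp point (between the pads) lies 19 mm behind it; z points along the fingers, y is the line along which they close (so a half turn about z gives the same grasp; the last joint's range is limited). The gripper opens to 85 mm and grips with 20 to 120 N. Pads are 22 mm wide; open, the fingers measure 114 mm over their backs; the gripper's body (76 mm by 85 mm) begins 54 mm behind the grasp point. The pads swing forward as they close: fully open they stand 13 mm farther back than shut.
Start: joints at [-1.373, 0.263, -0.048, 1.259, 0, 1.415], TCP at [0.181, -0.493, 0.231] pointing down, gripper open.
Joint ranges: [-2.65, 2.65], [-0.89, 1.7], [-1.18, 1.37], [-2.13, 2.11], [-1.35, 1.29], [-3.14, 3.14]. Speed limits (rad/s): [1.89, 1.89, 2.57, 2.79, 3.14, 3.14].

## Interface

Orientations are given as a unit quaternion [x, y, z, w].
In Python, from rig import get_state, imaging, workorder, nets gives the robot as it stands. The module is installed in compiled form; this text tells all that it offers.
- The arm moves only by the tool arm_command, never from a script. Its argument "steps" is a list of rows, each a list of 7 numbers: the shift along the world's x, y, z in units of 25 mm (1.0 is 25 mm), then the turn, a rotation vector about the world's x, y, z in units of 5 degrees (1.0 is 5 degrees), then the finger opening in mm, from 0 to 85.4. A call has 1 to 5 rows; each row shifts and turns the commanded pose from where the row before left it; what a row does not reach is not made up. A row lasts 1/12 s, in which the tool goes at most 41.7 mm and 7.16 degrees, less where a joint would pass 70% of its speed; a pose out of reach is approached as far as the arm can. A call is refused whole if a number of a shift passes 1 or a number of a turn 1, either way. A call with a gripper value outside its range is refused whole. The fingers move at their own pace and stop on an object; "force" is the grip in N (left out, the last holds). Time passes only in rows, so rows that do not move let the fingers close. It gives the time, the measured TCP pose, the force, the opening and the grip force at its end, in the units of the state.
- get_state(): the state, without advancing time (a new reading comes with each control period).
- imaging.grab_frame(name): name is "side" or "top"; returns a dict with "frame" (400x640x3 uint8, blue, green, red), "z_map" (400x640 float32, m along the optical axis (not along the pixel's ray), 0 where there is no reading), "fx", "fy", "cx", "cy" (pixels), "dist" ([k1, k2, p1, p2, k3] as OpenCV has them; the pictures are not rectified), "position" and "attitude" of the camera in the world. Camera axes: x right, y up, looking along -z (the intrinsics and any distortion apply to the point x, -y, -z); pixel columns grow to the right and rows downward; lengths in m; the calibration is good to about 2 mm. A picture is of the moment at which its call begins.
- workorder.sign_off(): hands the job in; it is judged then, once.
Trained networks look in a picture, given as the dict that the camera call returned (one of the last four; its "shot" number tells which), for a name from the list of things; names that differ only in an ending like _2 or _b are one class to them, and where a whole thing is asked for, a point or a joint stands for the part that bears it (a point fixed in the world has none). Each returns a list of dicts, best first, with "confidence" (0 to 1); they miss things now and then, are a little off and sometimes report something else, mostly with a low value. They report only what shows in the picture. A call takes as long as a camera call. They do not tell look-alikes from the thing itself.
- nets.masks_of(picture, query): "mask" (400x640 bool, what is visible of it) and "xy" ([column, row] in pixels, amid what is visible of it).
- nets.tip_of(picture, query): "xy" ([column, row] in pixels: a listed point, or the origin of a listed thing).
The state is a dict: "time": time; "joint_pos": joint angles; "dq": joint speeds; "joint_torque": joint torques, N m; "tcp_pos": TCP position; "tcp_rot": TCP orientation; "force": force on the tool from outside, world axes, zero at the start; "wrist_torque": the same for the moment, N m; "grip_width": finger opening in m; "grasp_force": force on a finger pad.
Only numpy, scipy, OpenCV 4.12 (cv2) and the standard library are available. Lean on these libraries where they do the work, as an engineer would, in place of code of your own. Each camera call takes 0.05 s, during which the arm holds its last target. There are 200 camera calls.

## Working session

There is one attempt and no reset: what is moved stays moved. The work goes in short steps, Python scripts to look and compute and a tool call to move; the robot and the scene stay as the last step left them, time stands still between calls to the robot, and variables do not carry over. Pictures are saved under pics/ and viewed, at most 14 in all, crops included, and the job is handed in when it is done.

Besides the shell and the picture viewer there is one more tool, called after "Call:" as name([rows], argument=value, ...), one row to a line, values as JSON. arm_command: Moves the arm, as the interface text tells. Its arguments: {"type":"object","properties":{"steps":{"type":"array"},"force":{"type":"number"}},"required":["steps"]}

```bash
mkdir -p pics
cat > h.py <<'E'
import numpy as np, cv2
from scipy.spatial.transform import Rotation as R
from rig import get_state, imaging, workorder, nets
def K(p): return np.array([[p['fx'],0,p['cx']],[0,p['fy'],p['cy']],[0,0,1.]])
def ray(p,uv):
    q=cv2.undistortPoints(np.array(uv,float).reshape(-1,1,2),K(p),np.array(p['dist'],float)).reshape(-1,2)
    d=np.c_[q[:,0],-q[:,1],-np.ones(len(q))]
    return R.from_quat(p['attitude']).apply(d)
def at_z(p,uv,z):
    d=ray(p,uv); c=np.array(p['position']); return c+d*((z-c[2])/d[:,2])[:,None]
def depth_pts(p,mask):
    v,u=np.nonzero(mask&(p['z_map']>0)); 
    return np.array(p['position'])+ray(p,np.c_[u,v])*p['z_map'][v,u][:,None]
E
python3 - <<'E'
from h import *
names=['lid_round','lid_square','lid_oblong','box_round','box_square','box_oblong','cork_pad','glue_bottle','screw_jar']
for c in ['top','side']:
    p=imaging.grab_frame(c); cv2.imwrite(f'pics/{c}0.png',p['frame'])
    print(c,np.round(p['position'],3),np.round(p['attitude'],3),p['fx'])
    for n in names:
        for m in nets.masks_of(p,n)[:4]:
            if m['confidence']<.3: continue
            P=depth_pts(p,m['mask'])
            if len(P)<20: print(n,'few');continue
            zt=np.percentile(P[:,2],[5,50,95])
            print(n,round(m['confidence'],2),np.round(m['xy']),m['mask'].sum(),'med',np.round(np.median(P,0),3),'z',np.round(zt,3),'x',np.round(np.percentile(P[:,0],[1,99]),3),'y',np.round(np.percentile(P[:,1],[1,99]),3))
        t=nets.tip_of(p,n); print('   tip',[(round(a['confidence'],2),np.round(a['xy'],1).tolist()) for a in t[:3]])
print(get_state())
E
```

```text
top [0.194 0.105 1.352] [ 0.067 -0.061 -0.702  0.706] 474.6671331691538
lid_round 0.65 [263. 194.] 970 med [0.431 0.268 0.059] z [0.053 0.059 0.09 ] x [0.384 0.481] y [0.22  0.317]
   tip []
lid_square 0.97 [266. 196.] 897 med [0.431 0.266 0.059] z [0.054 0.059 0.09 ] x [0.384 0.48 ] y [0.223 0.314]
   tip [(0.86, [264.7, 194.7])]
lid_oblong 0.55 [393. 133.] 1163 med [ 0.612 -0.088  0.059] z [0.053 0.059 0.083] x [0.553 0.677] y [-0.144 -0.037]
   tip [(0.81, [396.9, 136.0])]
box_round 0.72 [402. 141.] 541 med [ 0.593 -0.109  0.05 ] z [0.013 0.05  0.055] x [0.55  0.658] y [-0.159 -0.032]
   tip [(0.96, [392.8, 138.0])]
box_square 0.6 [478. 183.] 199 med [ 0.476 -0.324  0.051] z [0.047 0.051 0.056] x [0.456 0.497] y [-0.354 -0.275]
   tip []
box_oblong 0.9 [264. 207.] 1322 med [0.403 0.27  0.05 ] z [0.018 0.05  0.055] x [0.353 0.513] y [0.22  0.324]
   tip [(0.56, [269.4, 196.8])]
cork_pad 0.83 [166. 235.] 1925 med [0.334 0.565 0.01 ] z [0.004 0.01  0.015] x [0.267 0.401] y [0.498 0.634]
cork_pad 0.69 [318. 140.] 1714 med [0.603 0.136 0.01 ] z [0.006 0.01  0.015] x [0.539 0.671] y [0.
[... 2376 characters left out ...]
: array([-1.37328498e+00,  2.63085757e-01, -4.83461313e-02,  1.25943718e+00,
        2.49567732e-05,  1.41548284e+00]), 'dq': array([ 4.82557805e-04,  4.91790232e-04, -8.57951562e-05,  1.48863850e-03,
        1.51371580e-03, -2.09825737e-03]), 'joint_torque': array([-6.24754757e-04, -6.37427258e+01,  3.84770286e+01,  1.04949013e-03,
       -2.10840362e-04,  6.61067361e-06]), 'tcp_pos': array([ 0.18140208, -0.49262748,  0.23126872]), 'tcp_rot': array([ 9.84479643e-01,  1.75498809e-01,  1.17083270e-05, -3.66237907e-05]), 'force': array([-0.46378161,  0.84866106, -0.5974843 ]), 'wrist_torque': array([-0.01063509,  0.02027124,  0.02628844]), 'grasp_force': 0.0, 'grip_width': 0.08539397809071557}
```

View crop.

```bash
python3 -c "
import cv2
a=cv2.imread('pics/top0.png')[90:310,110:540];cv2.imwrite('pics/t1.png',cv2.resize(a,(780,400),interpolation=2))
a=cv2.imread('pics/side0.png')[90:400,200:450];cv2.imwrite('pics/s1.png',cv2.resize(a,(480,595),interpolation=2))"
```

```text
(no output)
```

View pics/t1.png

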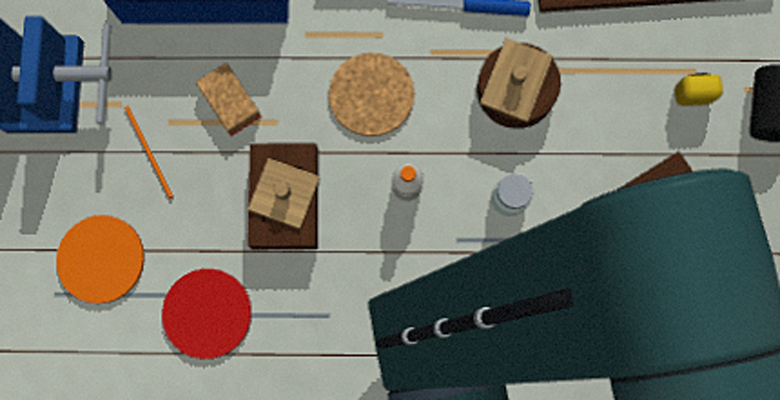

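View pics/s1.png

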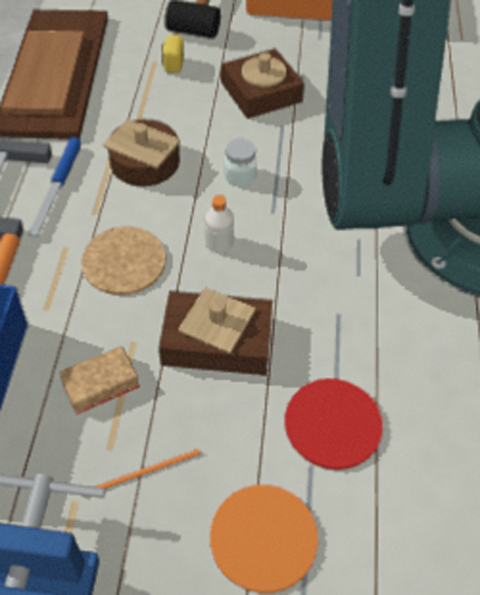

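Cork-pad look-alikes (top view): (318,140) cork-coloured, (166,235) orange, (222,259) red. The crops show only (318,140) is cork, so that is the pad. Lids: square on the oblong box (266,196), oblong on the round box (393,136), round on the square box (side view 335,127).

```bash
cat >> h.py <<'E'
def best(p,n,near=None):
    L=[m for m in nets.masks_of(p,n) if m['confidence']>.3]
    if near is not None: L=[m for m in L if np.hypot(*(at_z(p,[m['xy']],.03)[0,:2]-near))<.07]
    return L[0]['mask'] if L else None
def fit(P,lo,hi):
    Q=P[(P[:,2]>lo)&(P[:,2]<hi)][:,:2]
    if len(Q)<30: return None
    (cx,cy),(w,h),a=cv2.minAreaRect((Q*1000).astype(np.float32)); 
    return [round(x) for x in (cx,cy,w,h)]+[round(a,1)], np.round(np.array(cv2.minEnclosingCircle((Q*1000).astype(np.float32))[0])).tolist(), len(Q)
NEAR={'box_oblong':(.433,.272),'lid_square':(.433,.272),'box_round':(.612,-.092),'lid_oblong':(.612,-.092),'box_square':(.422,-.312),'lid_round':(.422,-.312),'cork_pad':(.606,.14),'glue_bottle':(.453,.08),'screw_jar':(.435,-.08)}
RNG={'b':(.044,.054),'l':(.053,.064),'c':(.004,.016),'g':(-1,1),'s':(-1,1)}
def measure(names,near=NEAR,cams=('top','side')):
    for c in cams:
        p=imaging.grab_frame(c)
        for n in names:
            m=best(p,n,near[n])
            if m is None: print(c,n,None); continue
            P=depth_pts(p,m); print(c,n,fit(P,*RNG[n[0]]),end=' ')
            if n[0]=='l':
                k=P[P[:,2]>.072+(near.get('dz',0))]; t=P[P[:,2]>np.percentile(k[:,2],50)-.004] if len(k)>5 else k
                print('knob',len(k),np.round(t.mean(0),4) if len(t) else '','max',np.round(P[:,2].max(),3),end='')
            print()
        cv2.imwrite('pics/last_%s.png'%c,p['frame'])
E
python3 - <<'E'
from h import *
measure(list(NEAR))
p=None
E
```

```text
top box_oblong ([434, 272, 161, 104, 1.2], [433.0, 271.0], 1053) 
top lid_square ([433, 268, 85, 86, 70.5], [433.0, 268.0], 814) knob 70 [0.4329 0.2682 0.0922] max 0.097
top box_round ([602, -93, 127, 103, 74.8], [608.0, -94.0], 329) 
top lid_oblong ([616, -90, 81, 118, 67.7], [616.0, -90.0], 1003) knob 70 [ 0.6151 -0.0891  0.093 ] max 0.099
top box_square ([477, -308, 31, 95, 13.0], [469.0, -310.0], 193) 
top lid_round None
top cork_pad ([605, 137, 137, 136, 37.0], [606.0, 138.0], 1597) 
top glue_bottle ([452, 81, 47, 43, 37.8], [452.0, 79.0], 278) 
top screw_jar ([434, -80, 55, 56, 44.8], [434.0, -84.0], 389) 
side box_oblong ([436, 276, 161, 110, 1.0], [436.0, 278.0], 974) 
side lid_square ([436, 273, 88, 87, 71.3], [437.0, 274.0], 663) knob 69 [0.4359 0.2735 0.0903] max 0.095
side box_round None
side lid_oblong ([619, -88, 84, 116, 67.9], [617.0, -90.0], 480) knob 52 [ 0.6171 -0.0869  0.0898] max 0.096
side box_square ([422, -323, 128, 135, 31.3], [422.0, -320.0], 398) 
side lid_round ([418, -315, 84, 83, 67.9], [419.0, -317.0], 215) knob 30 [ 0.4176 -0.3133  0.0864] max 0.092
side cork_pad ([610, 142, 136, 138, 38.6], [608.0, 141.0], 1178) 
side glue_bottle ([459, 40, 45, 137, 4.1], [465.0, 40.0], 373) 
side screw_jar ([437, -75, 54, 53, 71.5], [438.0, -77.0], 348)
```

Call:
arm_command([
  [0.87, 0.81, 0, 0, 0, 0.7, 60],
  [0.87, 0.81, 0, 0, 0, 0.7, 60],
  [0.87, 0.81, 0, 0, 0, 0.7, 60],
  [0.87, 0.81, 0, 0, 0, 0.7, 60],
  [0.87, 0.81, 0, 0, 0, 0.7, 60],
], force=40)

```text
time: 3.32
tcp_pos: [0.2909, -0.3904, 0.2313]
tcp_rot: [0.946, 0.324, 0.0, 0.0]
force: [0.4, 0.5, -0.2]
grip_width: 0.0597
grasp_force: 0.0
```

Call:
arm_command([
  [0.87, 0.81, 0, 0, 0, 0.7, 60],
  [0.87, 0.81, 0, 0, 0, 0.7, 60],
  [0.87, 0.81, 0, 0, 0, 0.7, 60],
  [0.87, 0.81, 0, 0, 0, 0.7, 60],
  [0.87, 0.81, 0, 0, 0, 0.7, 60],
])

```text
time: 3.73
tcp_pos: [0.3998, -0.289, 0.2314]
tcp_rot: [0.885, 0.465, 0.0, 0.0]
force: [0.0, -0.2, 0.3]
grip_width: 0.0601
grasp_force: 0.0
```

Call:
arm_command([
  [0.87, 0.81, 0, 0, 0, 0.7, 60],
  [0.87, 0.81, 0, 0, 0, 0.7, 60],
  [0.87, 0.81, 0, 0, 0, 0.7, 60],
  [0.87, 0.81, 0, 0, 0, 0.7, 60],
  [0.87, 0.81, 0, 0, 0, 0.7, 60],
])

```text
time: 4.15
tcp_pos: [0.5086, -0.1877, 0.2313]
tcp_rot: [0.804, 0.594, 0.0, 0.0]
force: [-0.0, -0.9, 1.0]
grip_width: 0.0601
grasp_force: 0.0
```

Call:
arm_command([
  [0.87, 0.81, 0, 0, 0, 0.7, 60],
  [0.87, 0.81, 0, 0, 0, 0.7, 60],
  [0.87, 0.81, 0, 0, 0, 0.7, 60],
  [0.87, 0.81, 0, 0, 0, 0.7, 60],
  [0.87, 0.81, 0, 0, 0, 0.7, 60],
])

```text
time: 4.57
tcp_pos: [0.6173, -0.0864, 0.2313]
tcp_rot: [0.705, 0.71, 0.0, 0.0]
force: [-0.0, -1.1, 0.6]
grip_width: 0.0599
grasp_force: 0.0
```

Call:
arm_command([
  [0, 0, -1, 0, 0, 0, 60],
  [-0.05, -0.05, -1, 0, 0, 0, 60],
  [0, 0, -1, 0, 0, 0, 60],
  [0, 0, -1, 0, 0, 0, 60],
  [0, 0, -1, 0, 0, 0, 60],
])

```text
time: 4.98
tcp_pos: [0.6151, -0.0888, 0.1051]
tcp_rot: [0.706, 0.708, 0.0, 0.0]
force: [0.2, -0.2, 0.5]
grip_width: 0.06
grasp_force: 0.0
```

Call:
arm_command([
  [0, 0, -0.75, 0, 0, 0, 60],
  [0, 0, -0.75, 0, 0, 0, 60],
  [0, 0, 0, 0, 0, 0, 10],
  [0, 0, 0, 0, 0, 0, 10],
  [0, 0, 0, 0, 0, 0, 10],
])

```text
time: 5.4
tcp_pos: [0.6157, -0.0891, 0.0699]
tcp_rot: [0.706, 0.708, 0.0, 0.001]
force: [0.8, -1.3, 0.7]
grip_width: 0.0241
grasp_force: 0.1
```

Call:
arm_command([
  [0, 0, 0, 0, 0, 0, 10],
  [0, 0, 0, 0, 0, 0, 10],
  [0, 0, 0, 0, 0, 0, 10],
  [0, 0, 0, 0, 0, 0, 10],
])

```text
time: 5.73
tcp_pos: [0.6159, -0.0891, 0.07]
tcp_rot: [0.706, 0.708, 0.001, 0.001]
force: [-0.2, 0.6, 6.3]
grip_width: 0.0228
grasp_force: 39.7
```

Call:
arm_command([
  [0, 0, 0.8, 0, 0, 0, 10],
  [0, 0, 0.8, 0, 0, 0, 10],
  [0, 0, 0.8, 0, 0, 0, 10],
  [0, 0, 0.8, 0, 0, 0, 10],
  [0, 0, 0.8, 0, 0, 0, 10],
])

```text
time: 6.15
tcp_pos: [0.6151, -0.0889, 0.1703]
tcp_rot: [0.706, 0.708, 0.0, 0.0]
force: [0.4, 0.7, -1.3]
grip_width: 0.0227
grasp_force: 39.6
```

Run:
```python
from h import *
NEAR['dz']=.1; RNG['l']=(.145,.175)
measure(['lid_oblong','box_round','cork_pad','lid_round','box_square'])
s=imaging.grab_frame('side')['frame'];cv2.imwrite('pics/s2.png',cv2.resize(s[50:290,200:440],None,fx=2,fy=2))
```

```text
top lid_oblong None
top box_round None
top cork_pad ([611, 135, 138, 129, 73.9], [607.0, 138.0], 1559) 
top lid_round None knob 0  max 0.101
top box_square ([419, -322, 124, 127, 31.4], [417.0, -322.0], 846) 
side lid_oblong None
side box_round ([618, -91, 127, 123, 5.9], [619.0, -95.0], 574) 
side cork_pad ([609, 143, 136, 134, 9.8], [609.0, 141.0], 1172) 
side lid_round None knob 0  max 0.094
side box_square ([422, -321, 128, 130, 32.0], [421.0, -316.0], 385)
```

View pics/s2.png

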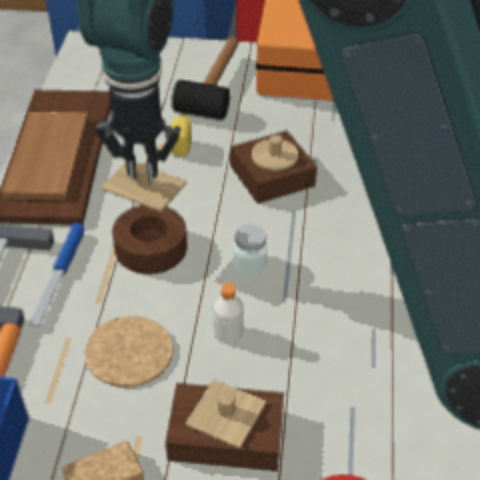

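The oblong lid hangs level in the fingers (crop 145,185), the round box beneath is open, and the cork pad (128,350) is free. Moving it to the pad.

Call:
arm_command([
  [-0.03, 0.92, 0, 0, 0, 0, 10],
  [-0.03, 0.92, 0, 0, 0, 0, 10],
  [-0.03, 0.92, 0, 0, 0, 0, 10],
  [-0.03, 0.92, 0, 0, 0, 0, 10],
  [-0.03, 0.92, 0, 0, 0, 0, 10],
])

```text
time: 7.22
tcp_pos: [0.6112, 0.0271, 0.1687]
tcp_rot: [0.706, 0.708, -0.0, -0.0]
force: [-0.2, -0.3, -1.7]
grip_width: 0.0226
grasp_force: 39.6
```

Call:
arm_command([
  [-0.03, 0.92, 0, 0, 0, 0, 10],
  [-0.03, 0.92, 0, 0, 0, 0, 10],
  [-0.03, 0.92, 0, 0, 0, 0, 10],
  [-0.03, 0.92, 0, 0, 0, 0, 10],
  [-0.03, 0.92, 0, 0, 0, 0, 10],
])

```text
time: 7.63
tcp_pos: [0.6075, 0.1422, 0.1687]
tcp_rot: [0.706, 0.708, -0.0, -0.0]
force: [0.8, 0.4, -1.8]
grip_width: 0.0225
grasp_force: 39.6
```

Call:
arm_command([
  [0, 0, -1, 0, 0, 0, 10],
  [0, 0, -1, 0, 0, 0, 10],
  [0, 0, -1, 0, 0, 0, 10],
  [0, 0, -1, 0, 0, 0, 10],
  [0, 0, -0.7, 0, 0, 0, 10],
])

```text
time: 8.05
tcp_pos: [0.6068, 0.1411, 0.0491]
tcp_rot: [0.706, 0.708, -0.001, -0.001]
force: [-0.2, 0.4, -1.8]
grip_width: 0.0222
grasp_force: 39.6
```

Call:
arm_command([
  [0, 0, -0.3, 0, 0, 0, 10],
  [0, 0, -0.2, 0, 0, 0, 10],
  [0, 0, -0.1, 0, 0, 0, 10],
  [0, 0, 0, 0, 0, 0, 10],
])

```text
time: 8.38
tcp_pos: [0.608, 0.1411, 0.0367]
tcp_rot: [0.706, 0.708, 0.0, 0.0]
force: [0.3, 0.6, -1.3]
grip_width: 0.0224
grasp_force: 39.6
```

Call:
arm_command([
  [0, 0, -0.05, 0, 0, 0, 10],
  [0, 0, -0.05, 0, 0, 0, 10],
  [0, 0, 0, 0, 0, 0, 10],
])

```text
time: 8.63
tcp_pos: [0.6084, 0.1412, 0.0351]
tcp_rot: [0.706, 0.708, 0.001, 0.001]
force: [-1.3, 0.3, 7.0]
grip_width: 0.0228
grasp_force: 40.3
```

Call:
arm_command([
  [0, 0, -0.03, 0, 0, 0, 10],
  [0, 0, 0, 0, 0, 0, 26],
  [0, 0, 0, 0, 0, 0, 30],
  [0, 0, 0, 0, 0, 0, 45],
  [0, 0, 0, 0, 0, 0, 60],
])

```text
time: 9.05
tcp_pos: [0.6078, 0.1411, 0.0332]
tcp_rot: [0.706, 0.708, 0.0, 0.0]
force: [-0.1, 0.4, 0.1]
grip_width: 0.0531
grasp_force: 0.0
```

Call:
arm_command([
  [0, 0, 0, 0, 0, 0, 60],
  [0, 0, 0.5, 0, 0, 0, 60],
  [0, 0, 1, 0, 0, 0, 60],
  [0, 0, 1, 0, 0, 0, 60],
  [0, 0, 1, 0, 0, 0, 60],
])

```text
time: 9.47
tcp_pos: [0.6074, 0.1411, 0.1214]
tcp_rot: [0.706, 0.708, -0.0, -0.0]
force: [-0.1, 0.7, -0.6]
grip_width: 0.06
grasp_force: 0.0
```

Call:
arm_command([
  [0, 0, 1, 0, 0, 0, 60],
  [-0.2, -0.8, 1, 0, 0, 0, 60],
  [-0.4, -0.9, 1, 0, 0, 0, 60],
  [-0.4, -0.9, 0, 0, 0, 0, 60],
  [-0.4, -0.9, 0, 0, 0, 0, 60],
])

```text
time: 9.88
tcp_pos: [0.5729, 0.0528, 0.1969]
tcp_rot: [0.706, 0.709, 0.001, 0.001]
force: [0.6, 0.2, -1.1]
grip_width: 0.0603
grasp_force: 0.0
```

Call:
arm_command([
  [-0.42, -0.98, 0, 0, 0, 0, 60],
  [-0.42, -0.98, 0, 0, 0, 0, 60],
  [-0.42, -0.98, 0, 0, 0, 0, 60],
  [-0.42, -0.98, 0, 0, 0, 0, 60],
  [-0.42, -0.98, 0, 0, 0, 0, 60],
])

```text
time: 10.3
tcp_pos: [0.5195, -0.07, 0.1956]
tcp_rot: [0.706, 0.708, 0.0, 0.0]
force: [1.1, 0.3, 0.5]
grip_width: 0.0597
grasp_force: 0.0
```

Run:
```python
from h import *
measure(['lid_round','box_square','lid_square'])
NEAR['lid_oblong']=(.607,.14);NEAR['dz']=-.035;RNG['l']=(.018,.03)
measure(['lid_oblong','box_round'])
```

```text
top lid_round ([415, -321, 83, 87, 56.5], [415.0, -321.0], 636) knob 71 [ 0.4153 -0.3204  0.093 ] max 0.098
top box_square ([419, -323, 125, 127, 31.8], [416.0, -324.0], 877) 
top lid_square ([433, 269, 87, 85, 70.2], [433.0, 268.0], 805) knob 68 [0.4325 0.2689 0.0924] max 0.1
side lid_round ([419, -314, 76, 83, 89.1], [417.0, -314.0], 212) knob 33 [ 0.4177 -0.3127  0.087 ] max 0.094
side box_square ([422, -321, 125, 131, 31.5], [419.0, -318.0], 372) 
side lid_square ([437, 273, 86, 88, 70.9], [437.0, 274.0], 676) knob 71 [0.4358 0.2737 0.0906] max 0.094
top lid_oblong ([608, 138, 81, 116, 67.5], [607.0, 138.0], 947) knob 64 [0.6067 0.1376 0.0573] max 0.062
top box_round ([636, -44, 15, 77, 63.5], [633.0, -49.0], 88) 
side lid_oblong None
side box_round ([618, -94, 126, 134, 9.9], [619.0, -94.0], 599)
```

View pics/last_top.png

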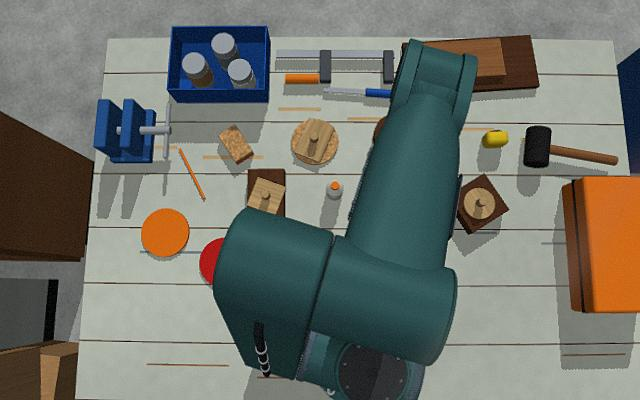

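The oblong lid lies centred on the cork pad (315,140); the round lid is at (479,203) on the square box. Fetching it.

Call:
arm_command([
  [-0.41, -0.98, 0, 0, 0, 0, 60],
  [-0.41, -0.98, 0, 0, 0, 0, 60],
  [-0.41, -0.98, 0, 0, 0, 0, 60],
  [-0.41, -0.98, 0, 0, 0, 0, 60],
  [-0.41, -0.98, 0, 0, 0, 0, 60],
])

```text
time: 11.42
tcp_pos: [0.4683, -0.1924, 0.1956]
tcp_rot: [0.706, 0.709, 0.0, 0.0]
force: [0.2, 0.9, 0.6]
grip_width: 0.0602
grasp_force: 0.0
```

Call:
arm_command([
  [-0.41, -0.98, 0, 0, 0, 0, 60],
  [-0.41, -0.98, 0, 0, 0, 0, 60],
  [-0.41, -0.98, 0, 0, 0, 0, 60],
  [-0.41, -0.98, 0, 0, 0, 0, 60],
  [-0.41, -0.98, 0, 0, 0, 0, 60],
])

```text
time: 11.83
tcp_pos: [0.417, -0.315, 0.1956]
tcp_rot: [0.706, 0.708, 0.0, 0.0]
force: [0.7, 0.1, 0.8]
grip_width: 0.0598
grasp_force: 0.0
```

Call:
arm_command([
  [0, 0, -1, 0, 0, 0, 60],
  [0, 0, -1, 0, 0, 0, 60],
  [0, 0, 0, 0, 0, 0, 60],
])

```text
time: 12.08
tcp_pos: [0.416, -0.3129, 0.142]
tcp_rot: [0.706, 0.708, 0.0, -0.003]
force: [-1.2, 0.8, -1.1]
grip_width: 0.0599
grasp_force: 0.0
```

Call:
arm_command([
  [0, -0.1, -0.8, 0, 0, 0, 60],
  [0, 0, -0.8, 0, 0, 0, 60],
  [0, 0, -0.8, 0, 0, 0, 60],
  [0, 0, -0.6, 0, 0, 0, 60],
  [0, 0, 0, 0, 0, 0, 10],
])

```text
time: 12.5
tcp_pos: [0.4171, -0.3154, 0.0692]
tcp_rot: [0.706, 0.709, 0.0, -0.002]
force: [-0.0, 1.3, -1.1]
grip_width: 0.0491
grasp_force: 0.0
```

Call:
arm_command([
  [0, 0, 0, 0, 0, 0, 10],
  [0, 0, 0, 0, 0, 0, 10],
  [0, 0, 0, 0, 0, 0, 10],
  [0, 0, 0, 0, 0, 0, 10],
  [0, 0, 0, 0, 0, 0, 10],
])

```text
time: 12.92
tcp_pos: [0.4183, -0.3169, 0.0721]
tcp_rot: [0.706, 0.708, 0.0, 0.001]
force: [-1.3, 1.8, 8.5]
grip_width: 0.0222
grasp_force: 39.5
```

Call:
arm_command([
  [0, 0, 0.5, 0, 0, 0, 10],
  [0, 0, 1, 0, 0, 0, 10],
  [0, 0, 1, 0, 0, 0, 10],
  [0, 0, 1, 0, 0, 0, 10],
  [0, 0, 0.7, 0, 0, 0, 10],
])

```text
time: 13.33
tcp_pos: [0.4181, -0.3168, 0.1788]
tcp_rot: [0.706, 0.708, -0.0, 0.001]
force: [0.8, -0.7, -1.9]
grip_width: 0.0227
grasp_force: 39.5
```

Run:
```python
from h import *
measure(['box_round','box_square'])
NEAR['lid_round']=(.418,-.317);NEAR['dz']=.11;RNG['l']=(.15,.18)
p=imaging.grab_frame('side')
for c in['top','side']:
    p=imaging.grab_frame(c)
    for m in nets.masks_of(p,'lid_round')[:2]:
        P=depth_pts(p,m['mask']); P=P[P[:,2]>.12]; print(c,m['confidence'],len(P), np.round(P.mean(0),3) if len(P) else '', np.round(np.percentile(P[:,2],[5,50]),3) if len(P) else '')
print(get_state()['tcp_pos'])
```

```text
top box_round ([614, -95, 123, 129, 67.5], [616.0, -96.0], 1014) 
top box_square ([448, -302, 55, 124, 31.6], [448.0, -302.0], 418) 
side box_round ([618, -92, 126, 127, 81.4], [621.0, -94.0], 581) 
side box_square ([423, -322, 127, 134, 32.2], [421.0, -318.0], 534) 
top 0.39 59 [ 0.44  -0.293  0.162] [0.159 0.162]
side 0.57 328 [ 0.419 -0.306  0.164] [0.154 0.159]
[ 0.41747126 -0.31624368  0.17502684]
```

Call:
arm_command([
  [0.8, 0.89, 0, 0, 0, 0, 10],
  [0.8, 0.89, 0, 0, 0, 0, 10],
  [0.8, 0.89, 0, 0, 0, 0, 10],
  [0.8, 0.89, 0, 0, 0, 0, 10],
  [0.8, 0.89, 0, 0, 0, 0, 10],
])

```text
time: 14.3
tcp_pos: [0.5183, -0.2039, 0.1753]
tcp_rot: [0.706, 0.708, -0.0, -0.0]
force: [0.3, -0.5, -0.8]
grip_width: 0.0224
grasp_force: 39.6
```

Call:
arm_command([
  [0.8, 0.89, 0, 0, 0, 0, 10],
  [0.8, 0.89, 0, 0, 0, 0, 10],
  [0.8, 0.89, 0, 0, 0, 0, 10],
  [0.8, 0.89, 0, 0, 0, 0, 10],
  [0.8, 0.89, 0, 0, 0, 0, 10],
])

```text
time: 14.72
tcp_pos: [0.6184, -0.0926, 0.1752]
tcp_rot: [0.706, 0.708, -0.0, -0.0]
force: [-0.1, -0.7, -1.2]
grip_width: 0.0227
grasp_force: 39.6
```

Call:
arm_command([
  [0, 0, -0.8, 0, 0, 0, 10],
  [0, 0, -0.8, 0, 0, 0, 10],
  [0, 0, -0.8, 0, 0, 0, 10],
  [0, 0, -0.8, 0, 0, 0, 10],
  [0, 0, 0, 0, 0, 0, 10],
])

```text
time: 15.13
tcp_pos: [0.6157, -0.0933, 0.0917]
tcp_rot: [0.706, 0.708, -0.001, -0.003]
force: [-1.2, -0.8, -1.5]
grip_width: 0.0223
grasp_force: 39.7
```

Call:
arm_command([
  [0.02, 0, -0.3, 0, 0, 0, 10],
  [0, 0, -0.2, 0, 0, 0, 10],
  [0, 0, -0.1, 0, 0, 0, 10],
  [0, 0, 0, 0, 0, 0, 10],
])

```text
time: 15.47
tcp_pos: [0.6182, -0.094, 0.0807]
tcp_rot: [0.706, 0.708, 0.0, 0.0]
force: [0.2, -0.1, -1.2]
grip_width: 0.0224
grasp_force: 39.7
```

Call:
arm_command([
  [0, 0, -0.06, 0, 0, 0, 10],
  [0, 0, 0, 0, 0, 0, 10],
])

```text
time: 15.63
tcp_pos: [0.6183, -0.094, 0.0793]
tcp_rot: [0.706, 0.708, 0.0, 0.0]
force: [-0.3, 0.7, -1.4]
grip_width: 0.0227
grasp_force: 39.7
```

Call:
arm_command([
  [0, 0, -0.06, 0, 0, 0, 10],
  [0, 0, 0, 0, 0, 0, 10],
])

```text
time: 15.8
tcp_pos: [0.6182, -0.094, 0.0776]
tcp_rot: [0.706, 0.708, 0.0, 0.0]
force: [-1.4, 0.5, -0.2]
grip_width: 0.0223
grasp_force: 39.7
```

Roughly 6 mm remain.

Call:
arm_command([
  [0, 0, -0.06, 0, 0, 0, 10],
  [0, 0, -0.06, 0, 0, 0, 10],
  [0, 0, 0, 0, 0, 0, 10],
])

```text
time: 16.05
tcp_pos: [0.618, -0.0939, 0.0742]
tcp_rot: [0.706, 0.708, -0.0, -0.0]
force: [0.6, 0.6, -1.6]
grip_width: 0.0224
grasp_force: 39.7
```

Call:
arm_command([
  [0, 0, -0.06, 0, 0, 0, 10],
  [0, 0, 0, 0, 0, 0, 10],
])

```text
time: 16.22
tcp_pos: [0.618, -0.0939, 0.0728]
tcp_rot: [0.706, 0.708, -0.0, -0.0]
force: [-0.4, -1.1, -0.6]
grip_width: 0.0223
grasp_force: 39.7
```

Call:
arm_command([
  [0, 0, -0.04, 0, 0, 0, 10],
  [0, 0, 0, 0, 0, 0, 10],
])

```text
time: 16.38
tcp_pos: [0.6182, -0.0939, 0.0722]
tcp_rot: [0.706, 0.708, 0.0, 0.0]
force: [-0.5, 0.1, 0.9]
grip_width: 0.0224
grasp_force: 39.9
```

Contact begins; press slightly, release and retreat toward the square lid.

Call:
arm_command([
  [0, 0, -0.04, 0, 0, 0, 10],
  [0, 0, 0, 0, 0, 0, 26],
  [0, 0, 0, 0, 0, 0, 30],
  [0, 0, 0, 0, 0, 0, 45],
  [0, 0, 0, 0, 0, 0, 60],
])

```text
time: 16.8
tcp_pos: [0.6182, -0.0939, 0.0709]
tcp_rot: [0.706, 0.708, -0.0, -0.0]
force: [0.0, -0.2, 0.1]
grip_width: 0.0531
grasp_force: 0.0
```

Call:
arm_command([
  [0, 0, 0, 0, 0, 0, 60],
  [0, 0, 0.5, 0, 0, 0, 60],
  [0, 0, 1, 0, 0, 0, 60],
  [0, 0, 1, 0, 0, 0, 60],
  [0, 0, 1, 0, 0, 0, 60],
])

```text
time: 17.22
tcp_pos: [0.6179, -0.0939, 0.1594]
tcp_rot: [0.706, 0.708, -0.0, -0.0]
force: [0.4, -0.6, -0.4]
grip_width: 0.0602
grasp_force: 0.0
```

Call:
arm_command([
  [-0.2, 0.6, 1, 0, 0, 0, 60],
  [-0.45, 0.9, 0.8, 0, 0, 0, 60],
  [-0.45, 0.9, 0, 0, 0, 0, 60],
  [-0.45, 0.9, 0, 0, 0, 0, 60],
  [-0.45, 0.9, 0, 0, 0, 0, 60],
])

```text
time: 17.63
tcp_pos: [0.5677, 0.0119, 0.2038]
tcp_rot: [0.706, 0.708, 0.0, 0.0]
force: [0.5, 0.3, 0.3]
grip_width: 0.0598
grasp_force: 0.0
```

Call:
arm_command([
  [-0.45, 0.9, 0, 0, 0, 0, 60],
  [-0.45, 0.9, 0, 0, 0, 0, 60],
  [-0.45, 0.9, 0, 0, 0, 0, 60],
  [-0.45, 0.9, 0, 0, 0, 0, 60],
  [-0.45, 0.9, 0, 0, 0, 0, 60],
])

```text
time: 18.05
tcp_pos: [0.5112, 0.1245, 0.2036]
tcp_rot: [0.706, 0.708, 0.0, 0.0]
force: [1.2, 0.1, 0.7]
grip_width: 0.0604
grasp_force: 0.0
```

Run:
```python
from h import *
NEAR['lid_round']=(.618,-.094)
measure(['lid_round','box_round','box_square'])
print(get_state()['tcp_pos'],get_state()['joint_pos'])
```

```text
top lid_round ([617, -98, 86, 87, 87.0], [619.0, -98.0], 623) knob 72 [ 0.6168 -0.0972  0.0924] max 0.1
top box_round ([614, -96, 127, 127, 14.8], [615.0, -96.0], 696) 
top box_square ([418, -322, 125, 126, 31.6], [419.0, -322.0], 1229) 
side lid_round None
side box_round ([623, -74, 88, 130, 77.1], [620.0, -94.0], 236) 
side box_square ([421, -321, 128, 131, 31.1], [422.0, -317.0], 537) 
[0.51229627 0.1228689  0.20340894] [ 8.06958550e-02  2.76299477e-01 -1.05881662e-01  1.18869515e+00
 -9.20197200e-05  1.64880040e+00]
```

Call:
arm_command([
  [-0.51, 0.98, 0, 0, 0, 0, 60],
  [-0.51, 0.98, 0, 0, 0, 0, 60],
  [-0.51, 0.98, 0, 0, 0, 0, 60],
  [-0.51, 0.98, 0, 0, 0, 0, 60],
  [-0.51, 0.98, 0, 0, 0, 0, 60],
])

```text
time: 18.87
tcp_pos: [0.4479, 0.2465, 0.2035]
tcp_rot: [0.706, 0.708, -0.0, 0.0]
force: [1.1, -0.4, 0.1]
grip_width: 0.0599
grasp_force: 0.0
```

Call:
arm_command([
  [-0.51, 0.98, 0, 0, 0, 0, 60],
  [0, 0, -0.8, 0, 0, 0, 60],
  [0, 0, -0.8, 0, 0, 0, 60],
  [0, 0, 0, 0, 0, 0, 60],
  [0, 0, 0, 0, 0, 0, 60],
])

```text
time: 19.28
tcp_pos: [0.4353, 0.27, 0.1633]
tcp_rot: [0.706, 0.708, -0.001, -0.0]
force: [-0.4, 0.8, 0.6]
grip_width: 0.0598
grasp_force: 0.0
```

Call:
arm_command([
  [0, 0.04, -0.9, 0, 0, 0, 60],
  [0, 0, -0.9, 0, 0, 0, 60],
  [0, 0, -0.9, 0, 0, 0, 60],
  [0, 0, -0.9, 0, 0, 0, 60],
  [0, 0, -0.1, 0, 0, 0, 60],
])

```text
time: 19.7
tcp_pos: [0.4349, 0.2707, 0.0692]
tcp_rot: [0.706, 0.708, -0.001, -0.001]
force: [-1.4, -0.5, -0.5]
grip_width: 0.0599
grasp_force: 0.0
```

Call:
arm_command([
  [0, 0, 0, 0, 0, 0, 10],
  [0, 0, 0, 0, 0, 0, 10],
  [0, 0, 0, 0, 0, 0, 10],
  [0, 0, 0, 0, 0, 0, 10],
  [0, 0, 0, 0, 0, 0, 10],
])

```text
time: 20.12
tcp_pos: [0.4364, 0.2719, 0.0728]
tcp_rot: [0.706, 0.708, 0.001, 0.001]
force: [-2.2, -1.6, 8.2]
grip_width: 0.0226
grasp_force: 38.8
```

Call:
arm_command([
  [0, 0, 0.6, 0, 0, 0, 10],
  [0, 0, 1, 0, 0, 0, 10],
  [0, 0, 1, 0, 0, 0, 10],
  [0, 0, 1, 0, 0, 0, 10],
  [0, 0, 1, 0, 0, 0, 10],
])

```text
time: 20.53
tcp_pos: [0.4355, 0.2716, 0.1886]
tcp_rot: [0.706, 0.708, 0.001, 0.0]
force: [0.3, -0.0, -1.1]
grip_width: 0.0224
grasp_force: 39.6
```

Run:
```python
from h import *
print(get_state()['tcp_pos'],get_state()['grip_width'])
for c in['top','side']:
    p=imaging.grab_frame(c)
    for m in nets.masks_of(p,'lid_square')[:2]:
        P=depth_pts(p,m['mask']); P=P[P[:,2]>.12]; print(c,m['confidence'],len(P), fit(P,.14,.178) if len(P) else '', np.round(np.percentile(P[:,2],[5,50,95]),3) if len(P) else '')
measure(['box_oblong'])
```

```text
[0.43545846 0.27159084 0.18857379] 0.022413899044836292
side 0.79 697 ([439, 274, 86, 85, 70.8], [438.0, 275.0], 588) [0.172 0.175 0.207]
top box_oblong None
side box_oblong ([436, 275, 160, 108, 0.8], [434.0, 277.0], 1169)
```

Call:
arm_command([
  [-0.03, -0.98, 0, 0, 0, -0.33, 10],
  [-0.03, -0.98, 0, 0, 0, -0.33, 10],
  [-0.03, -0.98, 0, 0, 0, -0.33, 10],
  [-0.03, -0.98, 0, 0, 0, -0.33, 10],
  [-0.03, -0.98, 0, 0, 0, -0.33, 10],
])

```text
time: 21.35
tcp_pos: [0.4311, 0.148, 0.1854]
tcp_rot: [0.755, 0.655, -0.001, -0.0]
force: [0.2, -0.5, -0.5]
grip_width: 0.0222
grasp_force: 39.6
```

Call:
arm_command([
  [-0.03, -0.98, 0, 0, 0, -0.33, 10],
  [-0.03, -0.98, 0, 0, 0, -0.33, 10],
  [-0.03, -0.98, 0, 0, 0, -0.33, 10],
  [-0.03, -0.98, 0, 0, 0, -0.33, 10],
  [-0.03, -0.98, 0, 0, 0, -0.33, 10],
])

```text
time: 21.77
tcp_pos: [0.4273, 0.0255, 0.1855]
tcp_rot: [0.801, 0.599, -0.0, -0.0]
force: [1.0, 0.5, -1.1]
grip_width: 0.0224
grasp_force: 39.6
```

Call:
arm_command([
  [-0.03, -0.98, 0, 0, 0, -0.33, 10],
  [-0.03, -0.98, 0, 0, 0, -0.33, 10],
  [-0.03, -0.98, 0, 0, 0, -0.33, 10],
  [-0.03, -0.98, 0, 0, 0, -0.33, 10],
  [-0.03, -0.98, 0, 0, 0, -0.33, 10],
])

```text
time: 22.18
tcp_pos: [0.4236, -0.097, 0.1855]
tcp_rot: [0.842, 0.54, -0.0, -0.0]
force: [0.8, 0.1, -1.9]
grip_width: 0.0223
grasp_force: 39.6
```

Call:
arm_command([
  [-0.03, -0.98, 0, 0, 0, -0.33, 10],
  [-0.03, -0.98, 0, 0, 0, -0.33, 10],
  [-0.03, -0.98, 0, 0, 0, -0.33, 10],
  [-0.03, -0.98, 0, 0, 0, -0.33, 10],
  [-0.03, -0.98, 0, 0, 0, -0.33, 10],
])

```text
time: 22.6
tcp_pos: [0.4199, -0.2195, 0.1855]
tcp_rot: [0.878, 0.478, -0.0, -0.001]
force: [0.1, 1.5, -0.6]
grip_width: 0.0226
grasp_force: 39.6
```

Call:
arm_command([
  [0, -0.98, 0, 0, 0, -0.3, 10],
  [0, -0.98, 0, 0, 0, -0.3, 10],
  [0, -0.98, 0, 0, 0, -0.3, 10],
  [0, -0.98, 0, 0, 0, -0.3, 10],
  [0, 0, 0, 0, 0, 0, 10],
])

```text
time: 23.02
tcp_pos: [0.4202, -0.3199, 0.185]
tcp_rot: [0.903, 0.43, -0.0, -0.0]
force: [-0.5, 0.4, -1.5]
grip_width: 0.0225
grasp_force: 39.6
```

Call:
arm_command([
  [0, -0.05, -0.9, 0, 0, 0, 10],
  [0, 0, -0.9, 0, 0, 0, 10],
  [0, 0, -0.9, 0, 0, 0, 10],
  [0, 0, -0.9, 0, 0, 0, 10],
  [0, 0, -0.4, 0, 0, 0, 10],
])

```text
time: 23.43
tcp_pos: [0.4192, -0.3162, 0.083]
tcp_rot: [0.902, 0.432, -0.001, -0.002]
force: [-0.3, 0.5, -0.9]
grip_width: 0.0225
grasp_force: 39.6
```

Call:
arm_command([
  [0, 0, -0.15, 0, 0, 0, 10],
  [0, 0, 0, 0, 0, 0, 10],
  [0, 0, 0, 0, 0, 0, 10],
])

```text
time: 23.68
tcp_pos: [0.4205, -0.3176, 0.0826]
tcp_rot: [0.902, 0.432, 0.0, 0.0]
force: [-0.0, -0.0, -1.2]
grip_width: 0.0224
grasp_force: 39.6
```

Run:
```python
from h import *
p=imaging.grab_frame('side'); cv2.imwrite('pics/s3.png',cv2.resize(p['frame'][60:220,260:420],None,fx=3,fy=3))
for m in nets.masks_of(p,'lid_square')[:1]:
    P=depth_pts(p,m['mask']); print(m['confidence'],fit(P,.05,.078))
measure(['box_square'],cams=['side']); s=get_state();print(s['tcp_pos'],s['force'])
```

```text
0.65 ([424, -317, 86, 88, 28.9], [423.0, -316.0], 270)
side box_square ([423, -320, 124, 133, 30.3], [425.0, -318.0], 312) 
[ 0.42071105 -0.31796704  0.08299984] [-0.11713204  0.00958488 -1.16016507]
```

View pics/s3.png

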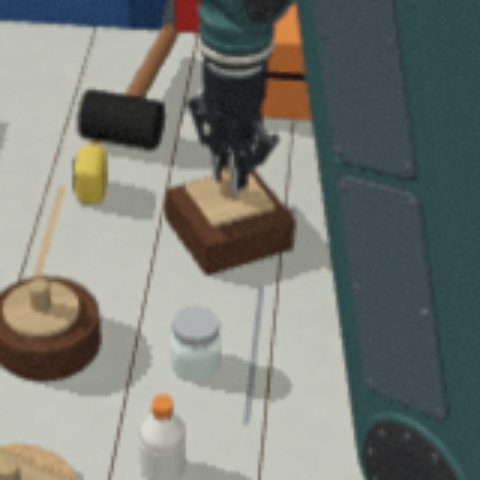

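The square lid (crop 230,200) hovers aligned over the square box; the round lid sits on its box (40,310). Lowering.

Call:
arm_command([
  [0, -0.12, -0.12, 0, 0, 0, 10],
  [0, 0, -0.12, 0, 0, 0, 10],
  [0, 0, -0.1, 0, 0, 0, 10],
  [0, 0, 0, 0, 0, 0, 10],
])

```text
time: 24.22
tcp_pos: [0.4201, -0.3205, 0.0732]
tcp_rot: [0.902, 0.432, -0.0, -0.0]
force: [0.4, 0.1, -1.1]
grip_width: 0.0225
grasp_force: 39.6
```

Call:
arm_command([
  [0, 0, -0.05, 0, 0, 0, 10],
  [0, 0, 0, 0, 0, 0, 10],
])

```text
time: 24.38
tcp_pos: [0.4203, -0.3206, 0.0729]
tcp_rot: [0.902, 0.432, -0.0, 0.0]
force: [-2.9, 1.5, 6.2]
grip_width: 0.0227
grasp_force: 40.2
```

Call:
arm_command([
  [0, 0, -0.05, 0, 0, 0, 10],
  [0, 0, 0, 0, 0, 0, 10],
])

```text
time: 24.55
tcp_pos: [0.4203, -0.3206, 0.0727]
tcp_rot: [0.902, 0.432, 0.0, 0.001]
force: [-8.7, 5.9, 27.1]
grip_width: 0.0229
grasp_force: 42.3
```

Call:
arm_command([
  [0, 0, 0.04, 0, 0, 0, 10],
  [0, 0, 0, 0, 0, 0, 26],
  [0, 0, 0, 0, 0, 0, 30],
  [0, 0, 0, 0, 0, 0, 45],
  [0, 0, 0, 0, 0, 0, 60],
])

```text
time: 24.97
tcp_pos: [0.4204, -0.3206, 0.0721]
tcp_rot: [0.902, 0.432, -0.0, -0.0]
force: [-0.5, -0.6, 0.5]
grip_width: 0.0531
grasp_force: 0.0
```

Call:
arm_command([
  [0, 0, 0, 0, 0, 0, 60],
  [0, 0, 0.5, 0, 0, 0, 60],
  [0, 0, 1, 0, 0, 0, 60],
  [0, 0, 1, 0, 0, 0, 60],
  [0, 0, 1, 0, 0, 0, 60],
])

```text
time: 25.38
tcp_pos: [0.4202, -0.3204, 0.1607]
tcp_rot: [0.902, 0.432, -0.0, -0.0]
force: [-0.4, 0.4, 0.7]
grip_width: 0.0602
grasp_force: 0.0
```

Call:
arm_command([
  [0.38, 0.9, 1, 0, 0, 0, 60],
  [0.38, 0.9, 0.8, 0, 0, 0, 60],
  [0.38, 0.93, 0, 0, 0, 0, 60],
  [0.38, 0.93, 0, 0, 0, 0, 60],
  [0.38, 0.93, 0, 0, 0, 0, 60],
])

```text
time: 25.8
tcp_pos: [0.4683, -0.2049, 0.2051]
tcp_rot: [0.902, 0.432, 0.0, 0.0]
force: [0.9, -0.8, -0.3]
grip_width: 0.0599
grasp_force: 0.0
```

Call:
arm_command([
  [0.38, 0.93, 0, 0, 0, 0, 60],
  [0.38, 0.93, 0, 0, 0, 0, 60],
  [0.38, 0.93, 0, 0, 0, 0, 60],
  [0.38, 0.93, 0, 0, 0, 0, 60],
  [0.38, 0.93, 0, 0, 0, 0, 60],
])

```text
time: 26.22
tcp_pos: [0.5157, -0.0884, 0.2047]
tcp_rot: [0.902, 0.432, -0.0, -0.0]
force: [1.0, -0.4, -0.4]
grip_width: 0.06
grasp_force: 0.0
```

Call:
arm_command([
  [0.38, 0.93, 0, 0, 0, 0, 60],
  [0.38, 0.93, 0, 0, 0, 0, 60],
  [0.38, 0.93, 0, 0, 0, 0, 60],
  [0.38, 0.93, 0, 0, 0, 0, 60],
  [0.38, 0.93, 0, 0, 0, 0, 60],
])

```text
time: 26.63
tcp_pos: [0.5632, 0.0278, 0.2047]
tcp_rot: [0.902, 0.432, -0.0, -0.0]
force: [-0.5, -0.3, 0.5]
grip_width: 0.06
grasp_force: 0.0
```

Run:
```python
from h import *
NEAR['lid_square']=(.42,-.32)
measure(['lid_square','box_square'])
NEAR['lid_oblong']=(.607,.14);NEAR['dz']=-.035;RNG['l']=(.018,.03)
measure(['lid_oblong','box_oblong'])
print(get_state()['tcp_pos'])
```

```text
top lid_square ([419, -323, 88, 89, 32.1], [420.0, -321.0], 801) knob 72 [ 0.4193 -0.3207  0.0932] max 0.101
top box_square ([419, -322, 125, 125, 31.9], [419.0, -322.0], 841) 
side lid_square ([422, -317, 83, 84, 28.3], [421.0, -312.0], 241) knob 31 [ 0.4216 -0.3137  0.088 ] max 0.093
side box_square ([420, -319, 127, 127, 31.0], [420.0, -317.0], 290) 
top lid_oblong ([609, 144, 69, 117, 70.2], [608.0, 142.0], 684) knob 64 [0.6029 0.1372 0.069 ] max 0.694
top box_oblong ([438, 273, 152, 104, 1.3], [437.0, 269.0], 1191) 
side lid_oblong ([609, 141, 83, 117, 68.7], [609.0, 143.0], 657) knob 61 [0.6099 0.1435 0.0542] max 0.059
side box_oblong ([436, 275, 160, 108, 0.8], [436.0, 278.0], 1258) 
[0.56280397 0.02611985 0.20487244]
```

Call:
arm_command([
  [0.36, 0.92, 0, 0, 0, 0, 60],
  [0.36, 0.92, 0, 0, 0, 0, 60],
  [0.36, 0.92, 0, 0, 0, 0, 60],
  [0.36, 0.92, 0, 0, 0, 0, 60],
  [0.36, 0.92, 0, 0, 0, 0, 60],
])

```text
time: 27.65
tcp_pos: [0.6082, 0.1425, 0.2049]
tcp_rot: [0.902, 0.432, 0.0, 0.0]
force: [0.3, -0.3, 0.2]
grip_width: 0.06
grasp_force: 0.0
```

Call:
arm_command([
  [0, 0, -1, 0, 0, 0, 60],
  [0, 0, -1, 0, 0, 0, 60],
  [0, 0, -1, 0, 0, 0, 60],
  [0, 0, -1, 0, 0, 0, 60],
  [0, 0, 0, 0, 0, 0, 60],
])

```text
time: 28.07
tcp_pos: [0.6056, 0.1412, 0.1006]
tcp_rot: [0.902, 0.432, -0.003, -0.001]
force: [-0.6, 0.7, -1.0]
grip_width: 0.0597
grasp_force: 0.0
```

Call:
arm_command([
  [0.03, 0, -0.8, 0, 0, 0, 60],
  [0.03, 0, -0.8, 0, 0, 0, 60],
  [0, 0, -0.7, 0, 0, 0, 60],
  [0, 0, -0.4, 0, 0, 0, 60],
  [0, 0, 0, 0, 0, 0, 60],
])

```text
time: 28.48
tcp_pos: [0.6088, 0.1414, 0.0364]
tcp_rot: [0.902, 0.432, -0.001, -0.0]
force: [0.2, 0.3, -0.4]
grip_width: 0.0603
grasp_force: 0.0
```

Call:
arm_command([
  [0, 0, 0, 0, 0, 0, 10],
  [0, 0, 0, 0, 0, 0, 10],
  [0, 0, 0, 0, 0, 0, 10],
  [0, 0, 0, 0, 0, 0, 10],
  [0, 0, 0, 0, 0, 0, 10],
])

```text
time: 28.9
tcp_pos: [0.6101, 0.1417, 0.0386]
tcp_rot: [0.902, 0.432, 0.001, 0.0]
force: [-1.5, 1.0, 6.3]
grip_width: 0.0223
grasp_force: 38.8
```

Call:
arm_command([
  [0, 0, 0.6, 0, 0, 0, 10],
  [0, 0, 1, 0, 0, 0, 10],
  [0, 0, 1, 0, 0, 0, 10],
  [0, 0, 1, 0, 0, 0, 10],
  [0, 0, 1, 0, 0, 0, 10],
])

```text
time: 29.32
tcp_pos: [0.6093, 0.1416, 0.1542]
tcp_rot: [0.902, 0.432, 0.0, 0.0]
force: [1.1, -0.7, -0.8]
grip_width: 0.0224
grasp_force: 39.6
```

Call:
arm_command([
  [0, 0, 0.7, 0, 0, 0, 10],
  [0, 0, 0.7, 0, 0, 0, 10],
  [0, 0, 0, 0, 0, 0, 10],
])

```text
time: 29.57
tcp_pos: [0.6107, 0.1417, 0.1913]
tcp_rot: [0.902, 0.432, 0.003, 0.001]
force: [-0.2, 0.5, -0.5]
grip_width: 0.0223
grasp_force: 39.6
```

Run:
```python
from h import *
for c in['top','side']:
    p=imaging.grab_frame(c)
    for m in nets.masks_of(p,'lid_oblong')[:2]:
        P=depth_pts(p,m['mask']); P=P[P[:,2]>.12]; print(c,m['confidence'],len(P), fit(P,.14,.178) if len(P) else '', np.round(np.percentile(P[:,2],[5,50,95]),3) if len(P) else '')
measure(['box_oblong'])
print(get_state()['tcp_pos'],get_state()['tcp_rot'])
```

```text
side 0.67 702 ([611, 141, 84, 118, 67.7], [610.0, 143.0], 668) [0.168 0.171 0.177]
top box_oblong ([458, 293, 64, 107, 89.8], [457.0, 294.0], 428) 
side box_oblong ([436, 276, 108, 159, 89.9], [435.0, 280.0], 1218) 
[0.60906521 0.14156225 0.18652138] [ 9.01776078e-01  4.32203088e-01 -5.88086780e-04 -2.23860509e-04]
```

Call:
arm_command([
  [-0.87, 0.66, 0, 0, 0, 0.58, 10],
  [-0.87, 0.66, 0, 0, 0, 0.58, 10],
  [-0.87, 0.66, 0, 0, 0, 0.58, 10],
  [-0.87, 0.66, 0, 0, 0, 0.58, 10],
  [-0.87, 0.66, 0, 0, 0, 0.58, 10],
])

```text
time: 30.38
tcp_pos: [0.4994, 0.2246, 0.1869]
tcp_rot: [0.839, 0.543, -0.0, -0.0]
force: [-0.4, 0.3, -0.2]
grip_width: 0.0222
grasp_force: 39.7
```

Call:
arm_command([
  [-0.87, 0.66, 0, 0, 0, 0.58, 10],
  [-0.87, 0.66, 0, 0, 0, 0.58, 10],
  [-0.87, 0.66, 0, 0, 0, 0.58, 10],
  [0, 0, 0, 0, 0, 0, 10],
  [0, 0, 0, 0, 0, 0, 10],
])

```text
time: 30.8
tcp_pos: [0.4345, 0.2742, 0.1873]
tcp_rot: [0.796, 0.605, -0.0, 0.0]
force: [0.5, -0.1, -0.5]
grip_width: 0.0223
grasp_force: 39.7
```

Call:
arm_command([
  [0, 0, -0.8, 0, 0, 0, 10],
  [0, 0, -0.8, 0, 0, 0, 10],
  [0, 0, -0.8, 0, 0, 0, 10],
  [0, 0, -0.8, 0, 0, 0, 10],
  [0, 0, -0.7, 0, 0, 0, 10],
])

```text
time: 31.22
tcp_pos: [0.436, 0.2728, 0.0883]
tcp_rot: [0.797, 0.604, -0.0, 0.0]
force: [0.2, -0.1, -1.8]
grip_width: 0.0219
grasp_force: 39.7
```

Call:
arm_command([
  [0, 0, -0.2, 0, 0, 0, 10],
  [0, 0, 0, 0, 0, 0, 10],
  [0, 0, 0, 0, 0, 0, 10],
])

```text
time: 31.47
tcp_pos: [0.436, 0.2734, 0.0852]
tcp_rot: [0.797, 0.604, 0.0, 0.0]
force: [-0.2, 0.0, -1.1]
grip_width: 0.0221
grasp_force: 39.8
```

Run:
```python
from h import *
p=imaging.grab_frame('side'); cv2.imwrite('pics/s4.png',cv2.resize(p['frame'][190:330,240:400],None,fx=3,fy=3))
for m in nets.masks_of(p,'lid_oblong')[:1]:
    P=depth_pts(p,m['mask']); print(m['confidence'],fit(P,.056,.08))
measure(['box_oblong'],cams=['side']); s=get_state();print(s['tcp_pos'],s['tcp_rot'],s['force'])
```

```text
0.9 ([437, 272, 116, 83, 2.3], [437.0, 274.0], 761)
side box_oblong ([436, 275, 160, 108, 1.1], [436.0, 278.0], 782) 
[0.43601605 0.27373353 0.08565274] [7.96516958e-01 6.04615719e-01 7.28904252e-04 1.92836640e-04] [-0.86687018  0.03933211 -1.13496096]
```

View pics/s4.png

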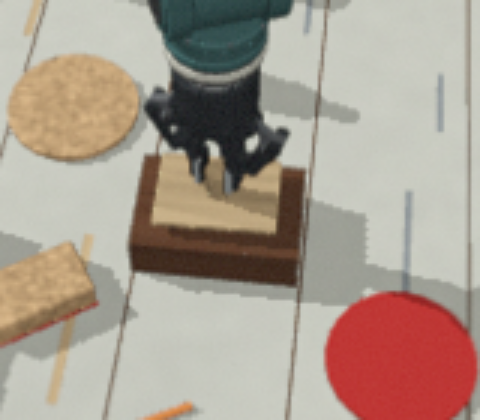

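The oblong lid (215,195) hangs aligned over the oblong box. Lowering about 12 mm.

Call:
arm_command([
  [0, 0, -0.15, 0, 0, 0, 10],
  [0, 0, -0.15, 0, 0, 0, 10],
  [0, 0, -0.1, 0, 0, 0, 10],
  [0, 0, 0, 0, 0, 0, 10],
  [0, 0, 0, 0, 0, 0, 10],
])

```text
time: 32.08
tcp_pos: [0.4353, 0.2736, 0.0746]
tcp_rot: [0.796, 0.605, -0.0, -0.0]
force: [0.9, 0.2, -1.6]
grip_width: 0.0224
grasp_force: 39.7
```

Call:
arm_command([
  [0, 0, -0.05, 0, 0, 0, 10],
  [0, 0, 0, 0, 0, 0, 10],
])

```text
time: 32.25
tcp_pos: [0.4353, 0.2737, 0.0737]
tcp_rot: [0.796, 0.605, 0.0, -0.0]
force: [-2.6, -0.4, 5.1]
grip_width: 0.0223
grasp_force: 40.2
```

Call:
arm_command([
  [0, 0, 0, 0, 0, 0, 10],
  [0, 0, 0, 0, 0, 0, 26],
  [0, 0, 0, 0, 0, 0, 30],
  [0, 0, 0, 0, 0, 0, 45],
  [0, 0, 0, 0, 0, 0, 60],
])

```text
time: 32.67
tcp_pos: [0.4354, 0.2736, 0.0735]
tcp_rot: [0.796, 0.605, 0.0, 0.0]
force: [-0.9, -0.4, 0.3]
grip_width: 0.0533
grasp_force: 0.0
```

Call:
arm_command([
  [0, 0, 0, 0, 0, 0, 60],
  [0, 0, 0.5, 0, 0, 0, 60],
  [0, 0, 1, 0, 0, 0, 60],
  [0, 0, 1, 0, 0, 0, 60],
  [0, 0, 1, 0, 0, 0, 60],
])

```text
time: 33.08
tcp_pos: [0.4351, 0.2734, 0.162]
tcp_rot: [0.796, 0.605, -0.0, -0.0]
force: [-0.1, -0.5, -0.7]
grip_width: 0.0599
grasp_force: 0.0
```

Call:
arm_command([
  [0, 0, 1, 0, 0, 0, 60],
  [0.4, -0.6, 1, 0, 0, 0, 60],
  [0.6, -0.8, 0, 0, 0, 0, 60],
  [0.6, -0.8, 0, 0, 0, 0, 60],
  [0.6, -0.8, 0, 0, 0, 0, 60],
])

```text
time: 33.5
tcp_pos: [0.491, 0.1978, 0.2115]
tcp_rot: [0.796, 0.605, 0.0, 0.0]
force: [0.4, 0.4, -1.2]
grip_width: 0.0605
grasp_force: 0.0
```

Call:
arm_command([
  [0.6, -0.8, 0, 0, 0, 0, 60],
  [0.6, -0.8, 0, 0, 0, 0, 60],
  [0.3, -0.4, 0, 0, 0, 0, 60],
  [0, 0, 0, 0, 0, 0, 60],
  [0, 0, 0, 0, 0, 0, 60],
])

```text
time: 33.92
tcp_pos: [0.5278, 0.1485, 0.2109]
tcp_rot: [0.797, 0.604, -0.0, -0.0]
force: [0.5, 0.4, 1.2]
grip_width: 0.0604
grasp_force: 0.0
```

Run:
```python
from h import *
NEAR.update(lid_square=(.42,-.32),lid_round=(.618,-.094),lid_oblong=(.435,.274))
measure(['lid_oblong','box_oblong','lid_round','box_round','lid_square','box_square'])
p=imaging.grab_frame('side'); cv2.imwrite('pics/s5.png',cv2.resize(p['frame'][80:320,200:440],None,fx=2.4,fy=2.4))
```

```text
top lid_oblong ([434, 293, 117, 34, 2.8], [433.0, 290.0], 442) knob 27 [0.4019 0.2502 0.2807] max 0.709
top box_oblong ([432, 302, 161, 45, 4.6], [433.0, 298.0], 361) 
top lid_round ([618, -98, 86, 87, 88.7], [619.0, -98.0], 625) knob 72 [ 0.6163 -0.0967  0.0934] max 0.1
top box_round ([615, -96, 128, 130, 46.0], [615.0, -96.0], 738) 
top lid_square ([420, -322, 85, 85, 31.4], [419.0, -320.0], 777) knob 73 [ 0.4193 -0.3211  0.0931] max 0.099
top box_square None
side lid_oblong None
side box_oblong ([436, 277, 160, 107, 1.2], [437.0, 278.0], 676) 
side lid_round None knob 3 [0.5887 0.0619 0.2177] max 0.305
side box_round ([630, -61, 58, 125, 72.1], [623.0, -81.0], 186) 
side lid_square ([422, -318, 88, 93, 33.8], [421.0, -322.0], 273) knob 35 [ 0.4215 -0.3168  0.0883] max 0.093
side box_square ([422, -317, 122, 131, 31.6], [422.0, -315.0], 284)
```

View pics/s5.png

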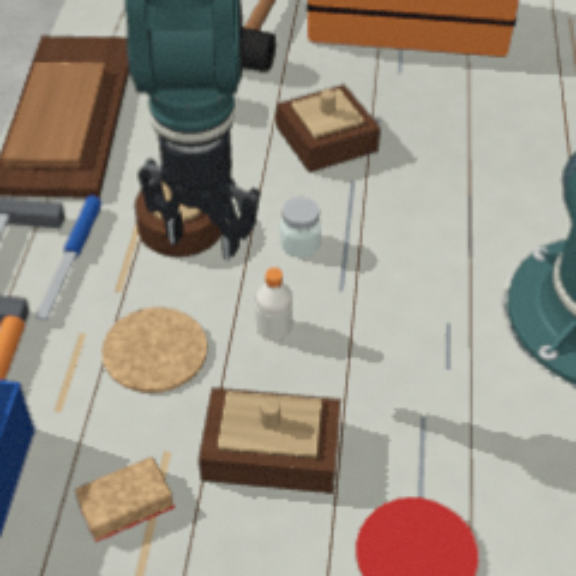

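The oblong lid lies aligned on the oblong box (270,425) and the square lid on the square box (328,115). The round lid is on the round box (180,215), mostly hidden behind the gripper here. The bottle and jar still stand, and the gripper is clear.

```bash
python3 -c "
from rig import workorder
print(workorder.sign_off())"
```

```text
the job is handed in; nothing more can be done
None
```

I parked the oblong lid on the cork pad, then put each lid on its own box; they measured or looked centred, flat and lined up, the bottle and jar still stand, and I handed the job in at about 34 s (sign-off gave no verdict).

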